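# Take the caliper out of the half-opening instrument drawer

## Robot

A 7-joint arm with a two-finger parallel gripper is mounted at the origin on a cart in front of the work surface, level with it; the furniture and walls round the work are solid. World frame = base frame: x ahead of the robot, y to its left, z up, the work surface at z = 0. Lengths are in m, angles in rad, forces in N, time in s.
With the tool pointing down it reaches from about 0.35 to 0.9 m from the base axis. Payload 7.2 kg.
Tool frame: the origin (TCP) lies at the very end of the fingers, on their centre line; the grasp point (between the pads) lies 19 mm behind it (arm.grip_point_offset is the z of the grasp point in the tool frame, in m); z points along the fingers, y is the line along which they close (so a half turn about z gives the same grasp; the last joint's range is limited). The gripper opens to 85 mm and grips with 20 to 120 N. Pads are 22 mm wide; open, the fingers measure 114 mm over their backs; the gripper's body (76 mm by 85 mm) begins 54 mm behind the grasp point. The pads swing forward as they close: fully open they stand 13 mm farther back than shut.
Start: joints at [-1.371, 0.411, -0.013, 1.596, 0.006, 1.134, -0.082], TCP at [0.165, 0.603, 0.231] pointing down, gripper open.
Joint ranges: [-2.95, 2.95], [-0.29, 1.99], [-1.47, 1.44], [0.14, 2.54], [-1.03, 4.17], [0.13, 1.85], [-2.86, 2.86]. Speed limits (rad/s): [2.39, 2.39, 3.01, 3.01, 3.14, 3.14, 3.14].

## Interface

Orientations are given as a unit quaternion [x, y, z, w].
In Python, from workcell import arm, vision gives the robot as it stands.
- The arm moves only by the tool step_arm, never from a script. Its arguments are lists of equal length, an entry for each row: "travel": the shift along the tool's x, y, z in m, a list of three; "yaw": the turn about the tool's z in rad. A call has 1 to 20 rows; each row is the pose to reach, as a shift and turn from the pose commanded when the call began, along the tool's axes at that moment; what a row does not reach only later rows make up. A row lasts 1/8 s, in which the tool goes at most 62.5 mm and 10.7 degrees, less where a joint would pass 70% of its speed; a pose out of reach is approached as far as the arm can. A call with a gripper value outside its range is refused whole. "fingers" is the finger opening in m, from 0 to 0.0854, set as the call begins (left out, the last holds). The fingers move at their own pace and stop on an object; "squeeze" is the grip in N (left out, the last holds). Time passes only in rows, so rows that repeat a pose let the fingers close. It gives the time, the measured TCP pose, the force, the opening and the grip force at its end, in the units of the state.
- arm.observe(): the state, without advancing time (a new reading comes with each control period).
- vision.grab_frame(name): name is "side" or "top" or "wrist"; returns a dict with "img" (400x640x3 uint8, red, green, blue), "depth" (400x640 float32, m along the optical axis (not along the pixel's ray), 0 where there is no reading), "intrinsics" (3x3 intrinsics, pixels), "eye" and "attitude" of the camera in the world. Camera axes: x right, y down, z forward; pixel columns grow to the right and rows downward; lengths in m; the calibration is good to about 2 mm. A picture is of the moment at which its call begins.
- arm.close_job(): hands the job in; it is judged then, once.
The state is a dict: "t": time; "q": joint angles; "qd": joint speeds; "tau": joint torques, N m; "ee_pos": TCP position; "tool_rot": TCP orientation; "ft_force": force on the tool from outside, world axes, zero at the start; "moment": the same for the moment, N m; "gripper_width": finger opening in m; "finger_force": force on a finger pad.
Only numpy, scipy, OpenCV 4.12 (cv2) and the standard library are available. Lean on these libraries where they do the work, as an engineer would, in place of code of your own. Each camera call takes 0.05 s, during which the arm holds its last target. There are 200 camera calls.

## Task

Pull the top drawer of the small grey instrument cabinet out to its stop. The vernier caliper inside is longer than the gap that opens, so grip it, tip its jaw end up over the drawer front and draw it out at a slant without forcing it against the cabinet. Finish while still holding it in the gripper, level and with every part of it well above the top of the cabinet (a hand's breadth is plenty), touching nothing else; do not knock over the wash bottle.

Things in the scene. Friction and masses are not known exactly. Their poses are not given: they have to be found in the camera images.
- unit: grey steel bench-top cabinet, fixed, 270 deep, 150 wide, 160 high (mm), two white drawer fronts with bow handles; a booklet and a slide box lie on its top, at the rear. Origin: on the desk, under the middle of the carcass's front face (so the face is at x = 0, the back at x = 270 mm); x to its back, y to the left seen from the front, z up. Drawers open towards -x; their fronts stand 12 mm proud
- drawer (a joint): how far the top drawer is out, m: 0 shut, 0.12 at its hard stop (starts up to 10 mm ajar); slides stiffly (2 to 3 N), stays where left. At the stop the gap between the carcass front and the inside of the drawer front is 120 mm long. Inside it is 124 mm wide, 247 mm long; the rubber liner on its floor is 105 mm, its side walls' top 147 mm above the desk. The lower drawer does not move
- drawer_handle (a point): middle of the bar of the top drawer's bow handle; moves with the drawer. The bar is round, 10 mm thick, runs along the cabinet's y, straight for 78 mm, 132 mm above the desk, its middle line 38 mm in front of the drawer front
- drawer_front_edge (a point): middle of the top edge of the top drawer's front (12 mm thick), 150 mm above the desk; moves with the drawer
- top_front_edge (a point): middle of the upper front edge of the cabinet's top panel, 160 mm above the desk, straight above the cabinet's origin. The panel is 8 mm thick (underside 152 mm above the desk) and covers the rear of the drawer
- caliper: steel vernier caliper, 190 mm long, 8 mm thick, about 0.16 kg, flat and loose on the drawer's liner, jaws to the drawer front. Origin: mid-length, at its underside; own y runs along the beam from the plain tail end (-95 mm) to the jaw end (+95 mm), z up. Beam 16 mm wide (x = 6 to 22 mm), 3 mm thick (z = 4 to 7 mm). Balances at about y = +40 mm
- caliper_slider (a point): on the head, a good place to grip, at y = +47 mm, 4 mm above the underside. The head is fixed on the beam (it does not slide): 22 mm wide (x = 2 to 24 mm), z = 0 to 8 mm, y = +36 to +78 mm; the jaws stick out sideways to x = -30 mm, from y = +62 to +95 mm
- caliper_jaw_end (a point): jaw end of the beam (y = +95 mm), mid-thickness
- wash_bottle: soft white wash bottle with a red cap and bent spout standing on the desk to the right of the cabinet, 176 high; its body is 60 mm across, 118 high and centred 12 mm along its own y from its origin, which lies at the underside; z up

How it is judged:
By the outcome, as a careful person would: the job done as asked, in the order asked, and still so for the second after the job is handed in, while the arm keeps its last pose, push and grip.
It also fails if it takes over 45 s, if anything falls off the work surface, if the arm or the gripper's body presses on something with over 40 N, if the wrist force passes 120 N, or if a joint passes its speed limit or range.

## Working session

There is one attempt and no reset: what is moved stays moved. The work goes in short steps, Python scripts to look and compute and a tool call to move; the robot and the scene stay as the last step left them, time stands still between calls to the robot, and variables do not carry over. Pictures are saved under pics/ and viewed, at most 10 in all, crops included, and the job is handed in when it is done.

Besides the shell and the picture viewer there is one more tool, called after ">>>" as a command line: name --pt "numbers of a row" for each row, then --argument value for the rest. step_arm: Moves the arm, as the interface text tells. Its arguments: {"type":"object","properties":{"travel":{"type":"array","items":{"type":"array","items":{"type":"number"}}},"yaw":{"type":"array","items":{"type":"number"}},"fingers":{"type":"number"},"squeeze":{"type":"number"}},"required":["travel","yaw"]}

```bash
ls; mkdir -p pics
cat > h.py <<'E'
import numpy as np, cv2
from workcell import arm, vision
from scipy.spatial.transform import Rotation as R
def grab(n,save=None):
    f=vision.grab_frame(n)
    if save: cv2.imwrite('pics/'+save,f['img'][:,:,::-1])
    return f
def cam(f):
    a=np.array(f['attitude']); 
    return (R.from_quat(a).as_matrix() if a.size==4 else a), np.array(f['eye'])
def cloud(f):
    K=f['intrinsics'];M,e=cam(f);v,u=np.mgrid[0:400,0:640];d=f['depth']
    P=np.stack([(u-K[0,2])/K[0,0]*d,(v-K[1,2])/K[1,1]*d,d],-1)
    return P@M.T+e
def onplane(f,u,v,z):
    K=f['intrinsics'];M,e=cam(f);r=M@np.array([(u-K[0,2])/K[0,0],(v-K[1,2])/K[1,1],1])
    return e+r*(z-e[2])/r[2]
E
python3 - <<'E'
from h import *
s=arm.observe();print({k:np.round(v,3) for k,v in s.items()})
ims=[]
for n in('top','side'):
    f=grab(n);np.savez(n,**f);print(n,f['eye'],f['attitude'],f['intrinsics'][0]);ims.append(f['img'])
cv2.imwrite('pics/a.png',cv2.resize(ims[0],(800,500))[:,:,::-1]);cv2.imwrite('pics/b.png',cv2.resize(ims[1],(800,500))[:,:,::-1])
E
```

```text
pics
{'t': np.float64(0.0), 'q': array([-1.371,  0.412, -0.013,  1.597,  0.006,  1.134, -0.082]), 'qd': array([-0.001,  0.001, -0.   ,  0.002, -0.   ,  0.   , -0.002]), 'tau': array([-1.0000e-03, -6.0063e+01,  6.8200e-01, -2.9942e+01,  1.4000e-02,
        1.1000e-02, -0.0000e+00]), 'ee_pos': array([0.165, 0.602, 0.23 ]), 'tool_rot': array([ 0.133,  0.991, -0.001, -0.   ]), 'ft_force': array([ 0.374, -0.523, -0.072]), 'moment': array([0.031, 0.034, 0.002]), 'finger_force': np.float64(0.0), 'gripper_width': np.float64(0.086)}
top [0.60480421 0.14344498 0.95543114] [-0.69791585  0.71541732 -0.02561598  0.02086487] [366.82584488   0.         320.38397   ]
side [ 0.67058089 -0.66600463  0.45422481] [ 0.83385279  0.01015419 -0.00495211 -0.55187126] [458.97066653   0.         312.83048943]
```

View pics/a.png

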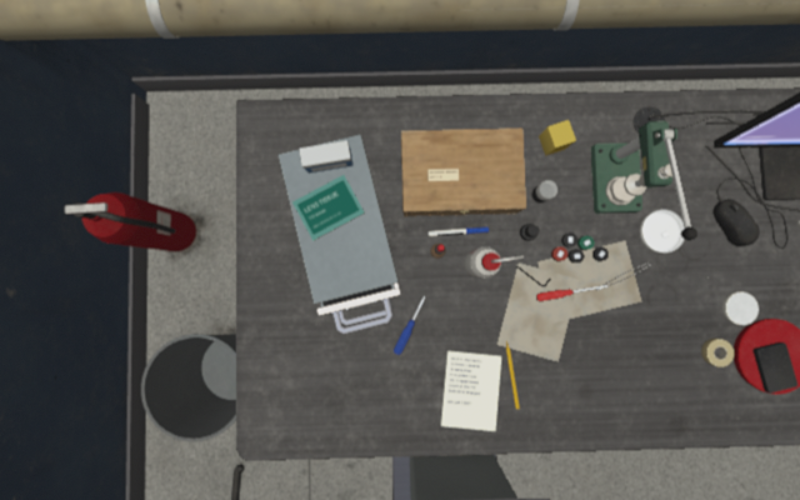

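View pics/b.png

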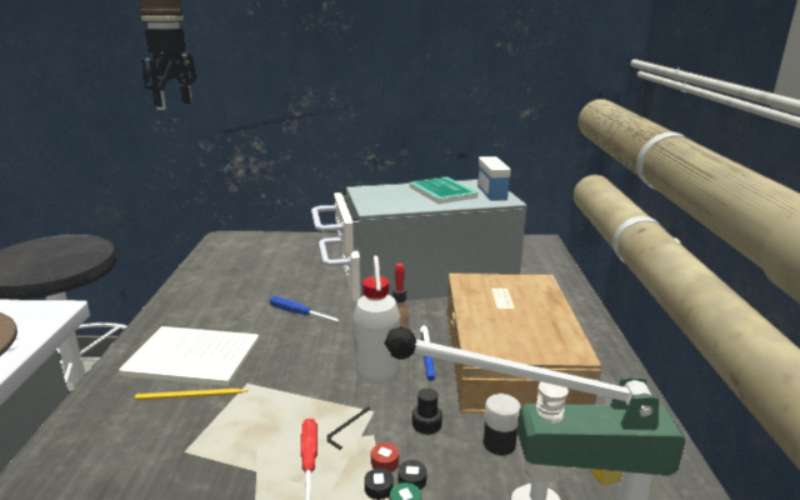

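Top view (800x500): the cabinet top spans (280,155)-(360,137)-(397,287)-(316,306), with the drawer fronts and bow handles below it at (362,315) and the bottle at (487,262). The side view agrees, with a drawer slightly ajar. Next I'll measure the cabinet pose.

Run:
```python
from h import *
f=dict(np.load('top.npz'));P=cloud(f)
z=P[...,2]
reg=np.zeros(z.shape,bool);reg[90:300,200:340]=1
m=(reg&(abs(z-.16)<.007)).astype(np.uint8)
m=cv2.morphologyEx(m,cv2.MORPH_OPEN,np.ones((3,3)))
hsv=cv2.cvtColor(f['img'],cv2.COLOR_RGB2HSV)
print(np.median(z[m>0]),m.sum())
img=f['img'].astype(int)
bright=reg&(img.min(-1)>150)
# grey top outline
g=(reg&(img.min(-1)>80)&(img.max(-1)<165)&(z>.13)).astype(np.uint8)
for mm,nm in((m,'depth'),(g,'col')):
    c=max(cv2.findContours(mm,0,2)[0],key=cv2.contourArea)
    r=cv2.minAreaRect(c);b=cv2.boxPoints(r)
    print(nm,r,[onplane(f,u,v,.16)[:2].round(4) for u,v in b])
for n,zz in(('front',.150),):
    w=(reg&(img.min(-1)>190)).astype(np.uint8);w[:200]=0
    for c in cv2.findContours(w,0,2)[0]:
        if cv2.contourArea(c)>20:
            r=cv2.minAreaRect(c);print(r,[onplane(f,u,v,zz)[:2].round(4) for u,v in cv2.boxPoints(r)])
# bottle red cap
red=(img[...,0]>140)&(img[...,1]<80);red[:,:360]=0;red[:,420:]=0;red[:190]=0;red[230:]=0
v,u=np.nonzero(red);print('cap',u.mean(),v.mean(),onplane(f,u.mean(),v.mean(),.14),np.median(z[red]))
cv2.imwrite('pics/c.png',cv2.resize(f['img'][190:290,220:360,::-1],None,fx=5,fy=5,interpolation=2))
```

```text
0.16102453281975104 5905
depth ((269.6470642089844, 175.08824157714844), (122.72301483154297, 69.1226577758789), 75.96376037597656) [array([0.8325, 0.3513]), array([0.8667, 0.2031]), array([0.6027, 0.1438]), array([0.5703, 0.2891])]
col ((269.97064208984375, 176.88235473632812), (126.36105346679688, 69.85025787353516), 75.96376037597656) [array([0.8323, 0.3523]), array([0.8668, 0.2026]), array([0.5952, 0.1416]), array([0.5625, 0.2884])]
((286.5984802246094, 240.85531616210938), (8.319775581359863, 67.04940795898438), 72.12130737304688) [array([0.5607, 0.2858]), array([0.602 , 0.1457]), array([0.5845, 0.1405]), array([0.5434, 0.2805])]
cap 392.3009708737864 209.01941747572815 [ 0.63680077 -0.02239466  0.14      ] 0.13712692004591132
```

View pics/c.png

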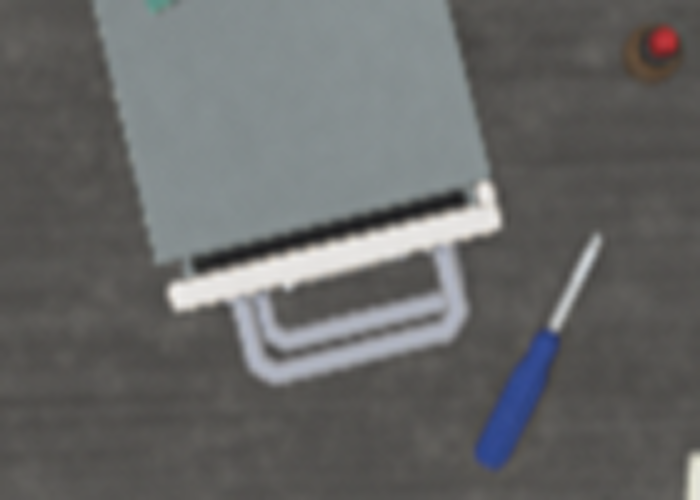

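```bash
cat >> h.py <<'E'
C0=np.array([.5863,.2174]);TH=np.radians(12.8)
CX=np.array([np.cos(TH),np.sin(TH)]);CY=np.array([-CX[1],CX[0]])
def tocab(p): d=np.asarray(p)[...,:2]-C0; return np.stack([d@CX,d@CY],-1)
def toworld(x,y): return C0+x*CX+y*CY
def plan(p,ang):  # world xyz target, tool-y world angle (deg, mod 180) -> travel,yaw
    s=arm.observe();M=R.from_quat(s['tool_rot']).as_matrix()
    a=np.degrees(np.arctan2(M[1,1],M[0,1]));d=(ang-a+90)%180-90
    print('pos',s['ee_pos'].round(4),'toolY',round(a,1),'travel',(M.T@(np.array(p)-s['ee_pos'])).round(4),'yaw',round(-np.radians(d),3),'q7',s['q'][6].round(2))
E
python3 - <<'E'
from h import *
f=dict(np.load('top.npz'));P=cloud(f)
for u,v in((275,378),(450,335),(362,357)):
    U,V=220+u/5,190+v/5;p=onplane(f,U,V,.132);print(p.round(4),tocab(p).round(4))
d=P[190:290,220:360].reshape(-1,3);c=tocab(d)
m=(abs(d[:,2]-.132)<.006)&(c[:,0]<-.03)&(abs(c[:,1])<.06);print(m.sum(),np.median(d[m,2]),np.percentile(c[m],[5,50,95],axis=0).round(4))
m=(abs(d[:,2]-.15)<.004)&(c[:,0]<-.005)&(abs(c[:,1])<.08);print(np.percentile(c[m],[2,50,98],axis=0).round(4))
w=toworld(-.057,0);print(w);plan([*w,.2],12.8)
print(tocab([.637,-.022]))
E
```

```text
[0.5178 0.2416 0.132 ] [-0.0614  0.0388]
[0.5348 0.1635 0.132 ] [-0.0622 -0.0412]
[0.5261 0.2028 0.132 ] [-0.062  -0.0009]
195 0.1365308848495026 [[-0.0633 -0.0496]
 [-0.0557  0.0009]
 [-0.0335  0.0461]]
[[-0.0209 -0.0714]
 [-0.015  -0.0007]
 [-0.0092  0.0691]]
[0.53071649 0.20477174]
pos [0.1653 0.6023 0.2305] toolY 74.7 travel [-0.4576 -0.2866  0.031 ] yaw 1.08 q7 -0.08
[-0.00359864 -0.24468326]
```

>>> step_arm --pt "-0.05 -0.03 0" --pt "-0.1 -0.063 0" --pt "-0.15 -0.095 0" --pt "-0.2 -0.126 0" --pt "-0.25 -0.158 0" --pt "-0.3 -0.19 0" --pt "-0.35 -0.222 0" --pt "-0.4 -0.253 0" --pt "-0.44 -0.279 0.01" --pt "-0.455 -0.288 0.02" --pt "-0.455 -0.288 0.03" --pt "-0.455 -0.288 0.03" --yaw '[0.1,0.25,0.4,0.55,0.7,0.85,1.0,1.08,1.08,1.08,1.08,1.08]' --fingers 0.03 --squeeze 30

```text
t: 1.6
ee_pos: [0.5266, 0.2055, 0.2002]
tool_rot: [0.624, 0.782, -0.001, -0.001]
ft_force: [0.2, -0.7, 0.1]
gripper_width: 0.0302
finger_force: 0.0
```

Run:
```python
from h import *
f=grab('wrist','w1.png');np.savez('w1',**f);P=cloud(f).reshape(-1,3);c=tocab(P)
m=(abs(P[:,2]-.135)<.006)&(c[:,0]<-.045)&(c[:,0]>-.08)&(abs(c[:,1])<.03);print(m.sum(),np.percentile(c[m],[5,50,95],axis=0).round(4),np.percentile(P[m,2],[50,95]))
for x in(-.06,-.062):
  plan([*toworld(x,0),.115],12.8)
```

```text
853 [[-0.0636 -0.0267]
 [-0.0596  0.0013]
 [-0.0549  0.0272]] [0.13544049 0.13687865]
pos [0.5268 0.2059 0.2008] toolY 12.9 travel [-0.0019  0.0007  0.0858] yaw 0.001 q7 -0.08
pos [0.5268 0.2059 0.2008] toolY 12.9 travel [-0.0019 -0.0013  0.0858] yaw 0.001 q7 -0.08
```

View pics/w1.png

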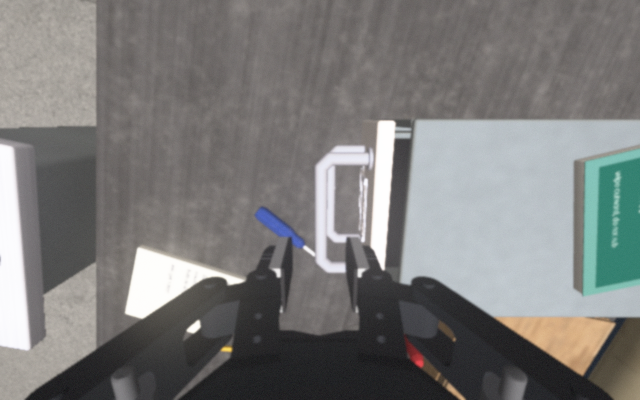

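The bar (column ~322) lies between the fingertips (columns 285 and 358) with the drawer slightly ajar, so I can descend and grip.

>>> step_arm --pt "-0.002 0.001 0.03" --pt "-0.002 0.001 0.06" --pt "-0.002 0.001 0.08" --pt "-0.002 0.001 0.086" --yaw '[0,0,0,0]'

```text
t: 2.15
ee_pos: [0.5283, 0.2039, 0.1146]
tool_rot: [0.623, 0.782, -0.001, -0.0]
ft_force: [-0.6, 0.1, -0.6]
gripper_width: 0.0301
finger_force: 0.0
```

>>> step_arm --pt "0 0 0" --pt "0 0 0" --pt "0 0 0" --pt "0 0 0" --yaw '[0,0,0,0]' --fingers 0

```text
t: 2.65
ee_pos: [0.5294, 0.2036, 0.1159]
tool_rot: [0.624, 0.782, 0.001, -0.0]
ft_force: [-3.0, 2.8, 2.1]
gripper_width: 0.0085
finger_force: 29.7
```

>>> step_arm --pt "0 -0.01 0" --pt "0 -0.025 0" --pt "0 -0.04 0" --pt "0 -0.055 0" --pt "0 -0.07 0" --pt "0 -0.085 0" --pt "0 -0.098 0" --pt "0 -0.105 0" --pt "0 -0.109 0" --pt "0 -0.109 0" --yaw '[0,0,0,0,0,0,0,0,0,0]'

```text
t: 3.9
ee_pos: [0.4227, 0.1793, 0.1158]
tool_rot: [0.624, 0.782, 0.001, -0.0]
ft_force: [-2.0, 4.5, 4.0]
gripper_width: 0.0089
finger_force: 30.3
```

>>> step_arm --pt "0 -0.002 0" --pt "0 -0.004 0" --pt "0 -0.004 0" --yaw '[0,0,0]'

```text
t: 4.28
ee_pos: [0.4207, 0.1788, 0.1159]
tool_rot: [0.624, 0.781, 0.002, 0.001]
ft_force: [4.5, 6.6, -3.5]
gripper_width: 0.0086
finger_force: 29.7
```

>>> step_arm --pt "0 -0.004 0" --pt "0 -0.006 0" --pt "0 -0.006 0" --yaw '[0,0,0]'

```text
t: 4.65
ee_pos: [0.4206, 0.1788, 0.1162]
tool_rot: [0.624, 0.781, 0.007, 0.005]
ft_force: [25.7, 11.0, -27.2]
gripper_width: 0.0087
finger_force: 29.0
```

>>> step_arm --pt "0 0.007 0" --pt "0 0.008 0" --yaw '[0,0]'

```text
t: 4.9
ee_pos: [0.4218, 0.179, 0.1159]
tool_rot: [0.624, 0.781, 0.001, 0.0]
ft_force: [-1.8, 4.3, 6.4]
gripper_width: 0.0088
finger_force: 31.8
```

>>> step_arm --pt "0 0.0 0" --pt "0 0.0 0" --pt "0 0 0" --pt "0 0 -0.03" --pt "0 0 -0.08" --pt "0 0.03 -0.13" --pt "0 0.03 -0.13" --pt "0 0.03 -0.13" --yaw '[0,0,0,0,0,0,0,0]' --fingers 0.03

```text
t: 5.9
ee_pos: [0.4497, 0.1845, 0.2446]
tool_rot: [0.624, 0.781, -0.001, -0.0]
ft_force: [0.6, 0.2, 0.0]
gripper_width: 0.0301
finger_force: 0.0
```

Run:
```python
from h import *
f=grab('wrist','w2.png');np.savez('w2',**f);P=cloud(f)
t=grab('top');np.savez('top2',**t)
print(arm.observe()['ee_pos'],cam(f))
cv2.imwrite('pics/t2.png',cv2.resize(t['img'][190:320,200:360,::-1],None,fx=4,fy=4,interpolation=2))
```

```text
[0.4491543  0.18439825 0.24388761] (array([[ 0.97517471,  0.21295768,  0.06069034],
       [ 0.2214283 , -0.93538551, -0.2757235 ],
       [-0.00194857,  0.28231714, -0.95931915]]), array([0.43432375, 0.2551435 , 0.38643246]))
```

View pics/w2.png

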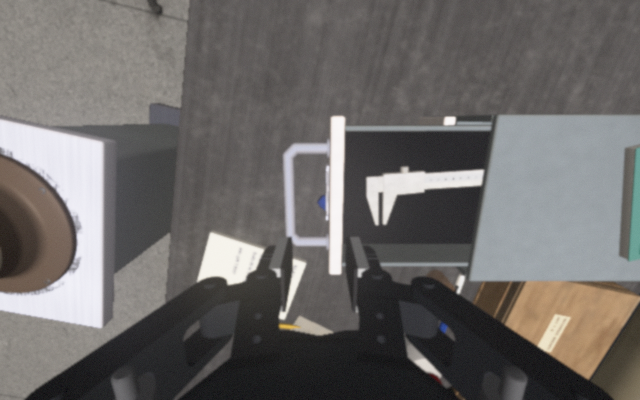

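The drawer is fully open. The caliper is visible with its jaw end at ~(367,187), head at ~(405,182) and beam running to (483,177) where it passes under the panel. Next I'll measure it.

Run:
```python
from h import *
f=dict(np.load('w2.npz'));img=f['img'].astype(int)
m=np.zeros((400,640),np.uint8);m[150:232,350:492]=(img[150:232,350:492].min(-1)>120)
n,l,s,_=cv2.connectedComponentsWithStats(m);k=max(range(1,n),key=lambda i:s[i,4]);v,u=np.nonzero(l==k)
print(s[k])
p=np.array([onplane(f,a,b,.113) for a,b in zip(u,v)]);c=tocab(p)
for x in np.arange(-.12,.01,.006):
    q=c[(c[:,0]>=x)&(c[:,0]<x+.006),1]
    if len(q): print(round(x+.003,3),q.min().round(4),q.max().round(4),np.median(q).round(4))
P=cloud(f)[l==k];print('z',np.percentile(P[:,2],[10,50,90]))
# drawer front
r=onplane(f,337,195,.150);print('front',tocab(r)); r=onplane(f,486,200,.16);print('panel edge',tocab(r))
```

```text
[ 366  167  118   59 2829]
-0.093 -0.0094 0.0147 0.0044
-0.087 -0.0268 0.0158 -0.0019
-0.081 -0.0369 0.0158 -0.0083
-0.075 -0.0358 0.0188 0.0002
-0.069 -0.0358 0.0188 -0.0061
-0.063 -0.0235 0.0188 0.0034
-0.057 -0.0029 0.0249 0.0106
-0.051 -0.0029 0.0249 0.0106
-0.045 -0.0019 0.0208 0.0096
-0.039 -0.0019 0.0208 0.0101
-0.033 -0.0008 0.0198 0.0096
-0.027 0.0023 0.0198 0.0117
-0.021 0.0034 0.0198 0.0117
-0.015 0.0034 0.0209 0.0117
-0.009 0.0044 0.0209 0.0127
-0.003 0.0044 0.0209 0.0127
0.003 0.0044 0.0219 0.0137
0.009 0.0055 0.0219 0.0137
z [0.10900243 0.11136135 0.11272755]
front [-0.12405924  0.00604711]
panel edge [0.00236303 0.00440689]
```

Run:
```python
from h import *
w=toworld(-.048,.0094);print(w);plan([*w,.18],107)
```

```text
[0.53741028 0.21593208]
pos [0.4492 0.1844 0.2439] toolY 12.8 travel [0.0113 0.0932 0.0636] yaw 1.497 q7 -0.18
```

>>> step_arm --pt "0.0 0.02 0" --pt "0.0 0.04 0" --pt "0 0.06 0" --pt "0.011 0.08 0" --pt "0.011 0.093 0" --pt "0.011 0.093 0" --pt "0.011 0.093 0.02" --pt "0.011 0.093 0.04" --pt "0.011 0.093 0.05" --pt "0.011 0.093 0.06" --pt "0.011 0.093 0.06" --yaw '[-0.15,-0.33,-0.51,-0.69,-0.87,-1.05,-1.23,-1.41,-1.58,-1.645,-1.645]' --fingers 0.038

```text
t: 7.38
ee_pos: [0.5373, 0.2156, 0.1833]
tool_rot: [-0.148, 0.989, -0.001, -0.002]
ft_force: [-0.3, 0.5, 0.3]
gripper_width: 0.038
finger_force: 0.0
```

Run:
```python
from h import *
f=grab('wrist','w3.png');np.savez('w3',**f);img=f['img'].astype(int)
s=arm.observe();print(s['ee_pos'],tocab(s['ee_pos']))
m=(img.min(-1)>120)&(img.max(-1)-img.min(-1)<40)
p=cloud(f);c=tocab(p);mm=m&(abs(p[...,2]-.11)<.008)&(c[...,0]<.02)&(c[...,0]>-.112)&(abs(c[...,1])<.055)
v,u=np.nonzero(mm);p=np.array([onplane(f,a,b,.113) for a,b in zip(u,v)]);c=tocab(p)
for x in np.arange(-.12,.01,.006):
    q=c[(c[:,0]>=x)&(c[:,0]<x+.006),1]
    if len(q)>5: print(round(x+.003,3),np.percentile(q,[2,98]).round(4),len(q))
plan([*toworld(-.048,.0094),.107],107)
```

```text
[0.53777043 0.21578534 0.18415545] [-0.0476813   0.00917712]
-0.093 [-0.0095  0.0143] 97
-0.087 [-0.0238  0.0144] 352
-0.081 [-0.0353  0.0145] 481
-0.075 [-0.0336  0.0166] 322
-0.069 [-0.0351  0.0171] 490
-0.063 [-0.0199  0.0181] 305
-0.057 [-0.0036  0.024 ] 246
-0.051 [-0.0027  0.0237] 225
-0.045 [-0.0021  0.0192] 192
-0.039 [-0.0018  0.0195] 185
-0.033 [-0.0008  0.0191] 161
-0.027 [0.0022 0.0184] 135
-0.021 [0.0026 0.0186] 134
-0.015 [0.003 0.019] 128
-0.009 [0.0033 0.0196] 131
-0.003 [0.0038 0.02  ] 124
0.003 [0.0041 0.0205] 124
0.009 [0.0045 0.021 ] 122
pos [0.5378 0.2158 0.1842] toolY 106.9 travel [0.0001 0.0003 0.0772] yaw -0.001 q7 1.46
```

View pics/w3.png

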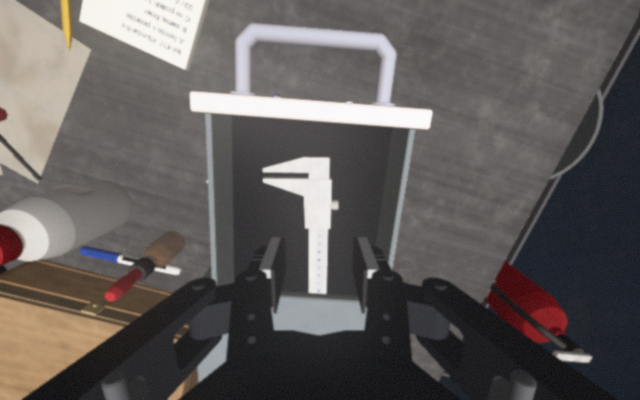

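The wrist view shows the head at (317,200), between the fingers (columns 275 and 365) once lowered. Positions agree with the earlier measurement. I'll descend.

>>> step_arm --pt "0 0 0.025" --pt "0 0 0.05" --pt "0 0 0.065" --pt "0 0 0.072" --pt "0 0 0.076" --pt "0 0 0.076" --yaw '[0,0,0,0,0,0]'

```text
t: 8.18
ee_pos: [0.5389, 0.2164, 0.1096]
tool_rot: [-0.148, 0.989, 0.0, 0.0]
ft_force: [0.7, -0.5, 0.1]
gripper_width: 0.0381
finger_force: 0.0
```

>>> step_arm --pt "0 0 0.002" --pt "0 0 0.003" --pt "0 0 0.003" --yaw '[0,0,0]'

```text
t: 8.55
ee_pos: [0.5387, 0.2162, 0.1064]
tool_rot: [-0.148, 0.989, 0.0, 0.0]
ft_force: [-0.1, -0.3, 0.0]
gripper_width: 0.0379
finger_force: 0.0
```

>>> step_arm --pt "0 0 0" --pt "0 0 0" --pt "0 0 0" --pt "0 0 0" --pt "0 0 0" --yaw '[0,0,0,0,0]' --fingers 0.0 --squeeze 20

```text
t: 9.18
ee_pos: [0.5387, 0.2162, 0.1064]
tool_rot: [-0.148, 0.989, 0.0, 0.0]
ft_force: [-0.8, -1.2, 1.8]
gripper_width: 0.0204
finger_force: 21.2
```

>>> step_arm --pt "0 0 -0.005" --pt "0 0 -0.015" --pt "0.01 0 -0.025" --pt "0.018 0 -0.033" --pt "0.018 0 -0.033" --yaw '[0,0,0,0,0]'

```text
t: 9.8
ee_pos: [0.5211, 0.211, 0.1404]
tool_rot: [-0.148, 0.989, 0.0, 0.001]
ft_force: [0.0, -0.1, -1.3]
gripper_width: 0.0207
finger_force: 20.8
```

>>> step_arm --pt "0 0 -0.004" --pt "0 0 -0.008" --pt "0 0 -0.01" --yaw '[0,0,0]'

```text
t: 10.18
ee_pos: [0.5216, 0.211, 0.1494]
tool_rot: [-0.148, 0.989, -0.0, 0.0]
ft_force: [1.5, 0.1, -2.4]
gripper_width: 0.0205
finger_force: 20.8
```

```bash
cat > tilt.py <<'E'
import sys
from h import *
f=grab('wrist',sys.argv[1] if len(sys.argv)>1 else None);img=f['img'].astype(int)
s=arm.observe();M=R.from_quat(s['tool_rot']).as_matrix()
P=(cloud(f)-s['ee_pos'])@M   # tool frame
P[...,2]+=0
m=(img.min(-1)>110)&(img.max(-1)-img.min(-1)<40)&(abs(P[...,1])<.008)&(P[...,0]>-.16)&(P[...,0]<.065)&(P[...,2]<.06)&(P[...,2]>-.05)
x,z=P[m][:,0],-P[m][:,2]
for a in np.arange(-.16,.065,.012):
    k=(x>=a)&(x<a+.012)
    if k.sum()>8: print(round(a+.006,3),'z',np.round(np.median(z[k])+s['ee_pos'][2],4),k.sum())
print(s['ee_pos'].round(4),tocab(s['ee_pos']).round(4),s['ft_force'].round(1),s['gripper_width'].round(4))
E
python3 tilt.py w4.png
```

```text
-0.058 z 0.1517 78
-0.046 z 0.1521 420
-0.034 z 0.1527 457
-0.022 z 0.1532 478
-0.01 z 0.154 514
0.002 z 0.1546 574
0.014 z 0.155 619
0.026 z 0.1554 659
0.038 z 0.1558 715
0.05 z 0.1531 220
0.062 z 0.1494 576Traceback (most recent call last):
  File "tilt.py", line 12, in <module>
    print(s['ee_pos'].round(4),tocab(s['ee_pos']).round(4),s['ft_force'].round(1),s['gripper_width'].round(4))
                                                                                  ^^^^^^^^^^^^^^^^^^^^^^^^
AttributeError: 'float' object has no attribute 'round'
```

View pics/w4.png

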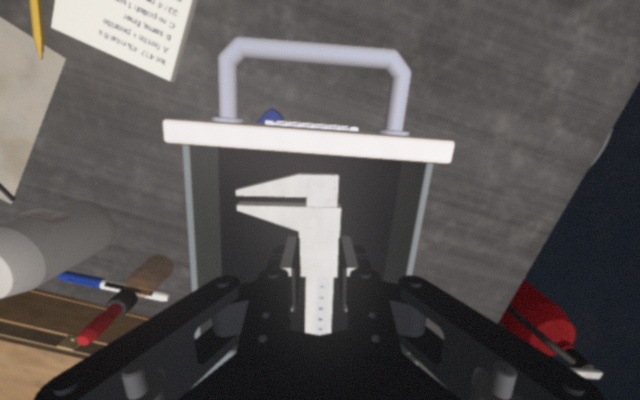

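Held by the pads at (318,265), the caliper is already tipping jaw-up about 2.5° against the panel edge, with only ~2 N. I'll continue.

>>> step_arm --pt "0 0 -0.003" --pt "0 0 -0.006" --pt "0 0 -0.009" --pt "0 0 -0.01" --yaw '[0,0,0,0]'

```text
t: 10.72
ee_pos: [0.5215, 0.211, 0.1595]
tool_rot: [-0.148, 0.989, 0.0, 0.0]
ft_force: [0.0, 0.4, -3.6]
gripper_width: 0.0207
finger_force: 20.1
```

```bash
sed -i "s/s\['gripper_width'\].round(4)/s['gripper_width']/" tilt.py; python3 tilt.py
```

```text
-0.058 z 0.1528 312
-0.046 z 0.1549 338
-0.034 z 0.1573 375
-0.022 z 0.1595 405
-0.01 z 0.1622 456
0.002 z 0.1646 525
0.014 z 0.1667 588
0.026 z 0.1687 668
0.038 z 0.171 728
0.05 z 0.1694 224
0.062 z 0.1492 500
[0.5215 0.211  0.1596] [-0.0646  0.0081] [ 0.  -1.  -2.9] 0.02034129048979156
```

>>> step_arm --pt "0.006 0 -0.001" --pt "0.018 0 -0.003" --pt "0.033 0 -0.0055" --pt "0.048 0 -0.008" --pt "0.063 0 -0.0105" --pt "0.078 0 -0.013" --pt "0.092 0 -0.0155" --pt "0.1 0 -0.017" --pt "0.1 0 -0.017" --yaw '[0,0,0,0,0,0,0,0,0]'

```text
t: 11.9
ee_pos: [0.4256, 0.1817, 0.1766]
tool_rot: [-0.148, 0.989, 0.0, 0.0]
ft_force: [0.5, -0.3, -0.8]
gripper_width: 0.0207
finger_force: 20.2
```

```bash
python3 tilt.py w5.png
```

```text
-0.058 z 0.1708 276
-0.046 z 0.1727 349
-0.034 z 0.1749 376
-0.022 z 0.1769 406
-0.01 z 0.1794 464
0.002 z 0.1814 515
0.014 z 0.1834 594
0.026 z 0.1854 668
0.038 z 0.1875 718
0.05 z 0.1881 140
[0.426  0.1818 0.1765] [-0.1642  0.0008] [ 0.3  0.9 -1.6] 0.020999197496194656
```

View pics/w5.png

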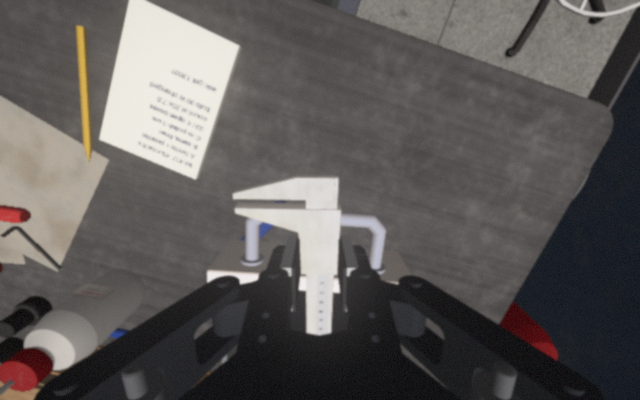

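The caliper is clear of the cabinet, tilted ~10° with the tail low, and held at (318,265). I'll lift it, then level it by resting the tail lightly on the cabinet top near its front.

>>> step_arm --pt "0 0 -0.02" --pt "0 0 -0.04" --pt "0 0 -0.05" --pt "0 0 -0.05" --yaw '[0,0,0,0]'

```text
t: 12.45
ee_pos: [0.4263, 0.1819, 0.2265]
tool_rot: [-0.148, 0.989, 0.0, 0.001]
ft_force: [0.2, 0.3, -1.2]
gripper_width: 0.0209
finger_force: 20.2
```

```bash
python3 - <<'E'
from h import *
f=dict(np.load('top.npz'));img=f['img'].astype(int)
g=(img[...,1]-img[...,0]>40);g[:,:220]=0;g[:,300:]=0;g[200:]=0;g[:130]=0
v,u=np.nonzero(g);c=tocab(np.array([onplane(f,a,b,.163) for a,b in zip(u,v)]));print(c[c[:,0].argmin()],c.min(0),c.max(0),len(c))
plan([*toworld(-.045,.008),.195],107)
E
python3 tilt.py
```

```text
[0.10928216 0.0467452 ] [ 0.10928216 -0.04669067] [0.20424233 0.06616835] 1538
pos [0.4263 0.1819 0.2265] toolY 107.0 travel [-0.1191 -0.0016  0.0317] yaw 0.001 q7 1.38
-0.058 z 0.221 304
-0.046 z 0.223 349
-0.034 z 0.225 375
-0.022 z 0.227 411
-0.01 z 0.2295 460
0.002 z 0.2317 537
0.014 z 0.2336 592
0.026 z 0.2354 661
0.038 z 0.2376 738
0.05 z 0.2375 79
[0.4259 0.1817 0.2259] [-0.1643  0.0007] [-1.1  0.7 -1.5] 0.02063935709140913
```

>>> step_arm --pt "-0.03 0 0" --pt "-0.07 0 0" --pt "-0.105 0 0.005" --pt "-0.114 -0.001 0.02" --pt "-0.114 -0.001 0.035" --pt "-0.114 -0.001 0.043" --pt "-0.114 -0.001 0.05" --pt "-0.114 -0.001 0.056" --pt "-0.114 -0.001 0.056" --yaw '[0,0,0,0,0,0,0,0,0]'

```text
t: 13.62
ee_pos: [0.535, 0.2142, 0.1703]
tool_rot: [-0.148, 0.989, 0.0, 0.0]
ft_force: [0.4, 0.5, -0.5]
gripper_width: 0.0206
finger_force: 20.1
```

```bash
python3 tilt.py
```

```text
-0.058 z 0.17 146
-0.046 z 0.1708 386
-0.034 z 0.1718 418
-0.022 z 0.1728 444
-0.01 z 0.1742 487
0.002 z 0.1752 559
0.014 z 0.1761 607
0.026 z 0.177 669
0.038 z 0.1779 710
0.05 z 0.1783 139
[0.5351 0.2142 0.1706] [-0.0506  0.0082] [-0.7 -0.1 -1.2] 0.02021173272890844
```

>>> step_arm --pt "0 0 0.005" --pt "0 0 0.01" --pt "0 0 0.012" --pt "0 0 0.012" --yaw '[0,0,0,0]'

```text
t: 14.18
ee_pos: [0.5351, 0.2141, 0.1582]
tool_rot: [-0.148, 0.989, -0.0, -0.0]
ft_force: [-0.7, 0.0, 0.3]
gripper_width: 0.0207
finger_force: 20.0
```

```bash
python3 tilt.py
```

```text
-0.058 z 0.1624 22
-0.046 z 0.1628 440
-0.034 z 0.1628 455
-0.022 z 0.1628 473
-0.01 z 0.163 530
0.002 z 0.163 578
0.014 z 0.163 620
0.026 z 0.1628 664
0.038 z 0.1626 703
0.05 z 0.1624 133
[0.535  0.2141 0.1583] [-0.0507  0.0081] [-0.9 -0.7  0.5] 0.02094512643606524
```

Now level. I'll tighten the grip and lift.

>>> step_arm --pt "0 0 0" --pt "0 0 -0.002" --pt "0 0 -0.01" --pt "0 0 -0.03" --pt "0 0 -0.06" --pt "0.01 0 -0.09" --pt "0.02 0 -0.12" --pt "0.03 0 -0.14" --pt "0.03 0 -0.145" --pt "0.03 0 -0.145" --pt "0.03 0 -0.145" --yaw '[0,0,0,0,0,0,0,0,0,0,0]' --squeeze 50

```text
t: 15.6
ee_pos: [0.5063, 0.2053, 0.3022]
tool_rot: [-0.148, 0.989, -0.0, -0.001]
ft_force: [-0.1, 0.3, -2.2]
gripper_width: 0.0196
finger_force: 51.8
```

```bash
python3 tilt.py w6.png
python3 - <<'E'
from h import *
f=grab('side','s6.png')
E
```

```text
-0.058 z 0.306 39
-0.046 z 0.3061 432
-0.034 z 0.3062 451
-0.022 z 0.3063 458
-0.01 z 0.3067 532
0.002 z 0.3069 566
0.014 z 0.307 618
0.026 z 0.3069 666
0.038 z 0.307 700
0.05 z 0.3068 134
[0.5063 0.2052 0.3022] [-0.0807  0.0058] [ 0.2  0.6 -2.4] 0.019261289909672394
```

View pics/s6.png

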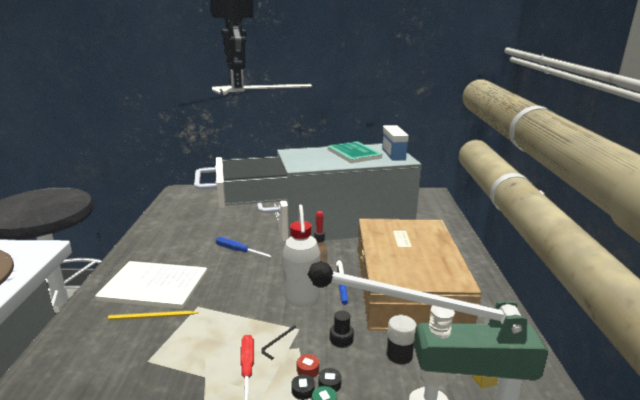

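The caliper is held level, ~145 mm above the cabinet top, at (262,87). The drawer is open and the bottle is upright, so I'll hand in.

```bash
python3 -c "
from workcell import arm
print(arm.close_job())"
```

```text
the job is handed in; nothing more can be done
None
```

The job is handed in, with no verdict returned: the drawer is out to its stop, the caliper came out at a slant and is held level about 14 cm above the cabinet top, the wash bottle is still standing, and its tail rested lightly on the cabinet top on the way to level it.

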